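Press a brake piston home with the quick clamp and let the clamp off

ROBOT

A 7-joint arm with a two-finger parallel gripper is mounted at the origin on the work surface; the furniture and walls round the work are solid. World frame = base frame: x ahead of the robot, y to its left, z up, the work surface at z = 0. Lengths are in m, angles in rad, forces in N, time in s.
With the tool pointing down it reaches from about 0.375 to 0.925 m from the base axis. Payload 3.1 kg.
Tool frame: the origin (TCP) lies between the finger pads; the fingertips stand robot.tips_ahead ahead of it and the grasp point (between the pads) is the TCP (robot.tips_ahead is the distance from the TCP to the fingertips, in m); z points along the fingers, y is the line along which they close (so a half turn about z gives the same grasp; the last joint's range is limited). The gripper opens to 85 mm and grips with 20 to 120 N. Pads are 22 mm wide; open, the fingers measure 114 mm over their backs; the gripper's body (76 mm by 85 mm) begins 54 mm behind the grasp point. The pads swing forward as they close: fully open they stand 13 mm farther back than shut.
Start: joints at [1.037, 0.383, 0.044, 1.598, -0.018, 1.161, -0.05], TCP at [0.274, -0.589, 0.25] pointing down, gripper open.
Joint ranges: [-2.61, 2.61], [-0.41, 2.15], [-1.48, 1.57], [0, 2.5], [-1.57, 4.71], [0.05, 1.97], [-2.85, 2.85]. Speed limits (rad/s): [2.79, 2.79, 3.14, 3.14, 3.14, 3.14, 3.14].

INTERFACE

Orientations are given as a rotation vector (axis times angle).
In Python, from cell import read_state, vision, finish_job, robot gives the robot as it stands. The module is installed in compiled form; this text tells all that it offers.
- The arm moves only by the shell command python3 -m handwheel 'ROWS' [FORCE]. ROWS is JSON, a list of rows, each a list of 3 entries, a list of its own where there are three numbers: the finger opening in m, from 0 to 0.0854, then the shift along the world's x, y, z in m, then the turn, a rotation vector about the world's x, y, z in degrees. In form: [[gripper, [tx, ty, tz], [wx, wy, wz]], ...]. A call has 1 to 12 rows; each row shifts and turns the commanded pose from where the row before left it; what a row does not reach is not made up. A row lasts 1/12 s, in which the tool goes at most 41.7 mm and 7.16 degrees, less where a joint would pass 70% of its speed; a pose out of reach is approached as far as the arm can. A call with a gripper value outside its range is refused whole. The fingers move at their own pace and stop on an object; FORCE is the grip in N (left out, the last holds). Time passes only in rows, so rows that do not move let the fingers close. It gives the time, the measured TCP pose, the force, the opening and the grip force at its end, in the units of the state.
- read_state(): the state, without advancing time (a new reading comes with each control period).
- vision.camera(name): name is "scene" or "top" or "wrist"; returns (picture, depth): 384x512x3 uint8, red, green, blue; 384x512 float32, m along the optical axis (not along the pixel's ray), 0 where there is no reading.
- vision.camera_params(name): a dict with "K" (3x3 intrinsics, pixels), "T" (4x4, takes a point from camera to world coordinates). Camera axes: x right, y up, looking along -z (the intrinsics and any distortion apply to the point x, -y, -z); pixel columns grow to the right and rows downward; lengths in m; the calibration is good to about 2 mm. A picture is of the moment at which its call begins: read the wrist's pose just before it. camera_params takes no time and is no camera call; for the wrist camera it gives the pose at the moment of the call.
- finish_job(): hands the job in; it is judged then, once.
The state is a dict: "time": time; "joints": joint angles; "joint_velocities": joint speeds; "joint_torque": joint torques, N m; "position": TCP position; "tool_rot": TCP orientation; "ft_force": force on the tool from outside, world axes, zero at the start; "moment": the same for the moment, N m; "opening": finger opening in m; "grip_force": force on a finger pad.
Only numpy, scipy, OpenCV 4.12 (cv2) and the standard library are available. Lean on these libraries where they do the work, as an engineer would, in place of code of your own. Each camera call takes 0.05 s, during which the arm holds its last target. There are 200 camera calls.

TASK

Two quick clamps are screwed to boards on the bench; one has a brake caliper between its jaws with the piston standing out. Squeeze that clamp's sprung trigger against its handle, again and again, until the jaw has walked the piston fully home; let the trigger go, then press the release tab down until the jaw has run all the way back. Move the jaw and the piston only by means of the trigger and the tab, and leave the empty clamp alone.

Things in the scene. Friction and masses are not known exactly. Their poses are not given: they have to be found in the camera images.
- loaded: Clamp that holds the caliper, screwed to a plywood board 286x70x15 mm on the bench. Origin on the bench under its head; x runs along the bar towards the caliper, z up. Black head x -102 to 36 mm, 34 wide, top at z 66 (58 behind x -40). Bar, jaw and piston at z 48; jaw from x 47 on. Caliper's top z 107 at x 128.
- loaded_grip (a point): Fixed point at clamp x -3.5, z 107 mm: midway between the outer faces of fixed black handle (x -21 to -7, 26 wide, up to z 125) and squeezed trigger. Dark steel trigger in front, 18 wide, up to z 122, hinged at x 18, z 62; its outer face here at x 32 when free, 14 squeezed. Fingers centred here, closing along the bar from over 75 mm to 35 mm, squeeze it; the handle does not give.
- loaded_tab_top (a point): Top centre of the loaded clamp's grey ribbed release tab, 28x24 mm, at clamp x -82 mm behind the handle, 72 mm above the bench when free. Pressed straight down, 9 mm at most, against a spring (2 N to start, 5 N at the bottom); comes up by itself.
- loaded_trigger (a joint): Trigger of the loaded clamp, rad: 0 free, 0.40 fully squeezed, sprung back to 0; takes about 11 N at the grip point. A squeeze beyond 0.33 moves the jaw one step of about 10 mm, which the ratchet keeps; a smaller one may be lost. Let it return below 0.03 between squeezes. With the piston home it stops at about 0.32.
- loaded_jaw (a joint): Travel of the loaded clamp's jaw and bar towards the caliper, m: 0 fully back, 0.031 when it has pushed the piston home; the ratchet holds it at 0.0095, 0.0195 and 0.0295, so three full squeezes from 0 do it. A spring runs it back to 0 within 0.8 s while the tab is held down 7 mm or more.
- loaded_piston (a joint): How far the caliper's steel piston (42 mm in diameter) stands out from its home position towards the jaw, m: 0 fully home, up to 0.022 at the start; it stays where it is pushed
- loaded_tab (a joint): Travel of the loaded clamp's release tab, m: 0 free (up), 0.009 fully down
- spare_trigger (a joint): Trigger of the empty clamp, rad: same clamp without a caliper; 0 free. To be left alone
- spare_jaw (a joint): Jaw travel of the empty clamp, m: 0 fully back. To be left alone
- spare_grip (a point): The same point of the empty clamp as loaded_grip of the loaded one; the two clamps lie roughly side by side across the bench, 14 to 29 cm apart, either one nearer the robot

How it is judged:
By the outcome, as a careful person would: the job done as asked, in the order asked, and still so for the second after the job is handed in, with the robot touching nothing.
It also fails if it takes over 43 s, if anything falls off the work surface, if the arm or the gripper's body presses on something with over 40 N, if the wrist force passes 120 N, or if a joint passes its speed limit or range.

## Working session

There is one attempt and no reset: what is moved stays moved. The work goes in short steps, Python scripts to look and compute and a shell command to move; the robot and the scene stay as the last step left them, time stands still between calls to the robot, and variables do not carry over. Pictures are saved under pics/ and viewed, at most 10 in all, crops included, and the job is handed in when it is done.

```bash
mkdir -p pics; cat > h.py <<'E'
import numpy as np,cv2
from cell import read_state,vision,robot
def cam(n):
    p=vision.camera_params(n); im,d=vision.camera(n); return im,d,np.array(p["K"]),np.array(p["T"])
def cloud(d,K,T):
    v,u=np.indices(d.shape); x=(u-K[0,2])/K[0,0]*d; y=(v-K[1,2])/K[1,1]*d
    P=np.stack([x,-y,-d,np.ones_like(d)],-1)@T.T
    P=P[...,:3]; P[d==0]=np.nan; return P
E
python3 - <<'E'
from h import *
s=read_state(); print(s["time"],s["position"],s["tool_rot"],s["opening"],robot.tips_ahead)
for n in("scene","top"):
    im,d,K,T=cam(n); np.savez(n+".npz",im=im,d=d,K=K,T=T); print(n,T[:3].round(3).tolist(),K[0,0])
    cv2.imwrite(f"pics/{n}.png",im[...,::-1])
E
```

```text
0.0 [ 0.27401019 -0.58842424  0.24885698] [-3.06476711e+00 -6.78794398e-01  1.14874439e-03] 0.08520332560019477 0.019
scene [[-0.639, 0.455, -0.62, 0.013], [-0.769, -0.383, 0.512, 0.496], [-0.005, 0.804, 0.595, 0.602]] 378.4102426465002
top [[-0.0, 0.989, -0.15, 0.412], [-1.0, 0.0, 0.004, 0.048], [0.004, 0.15, 0.989, 0.934]] 466.76029795975523
```

View pics/scene.png

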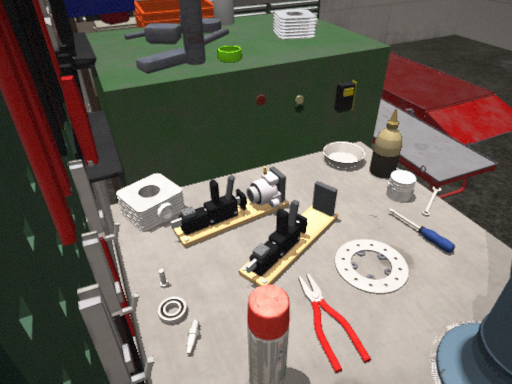

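View pics/top.png

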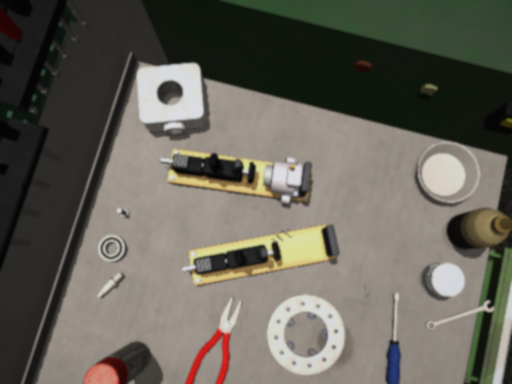

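The scene picture shows the loaded clamp as the far one (caliper at about (265,190)), with the spare nearer the robot. In the top view the loaded handle is near (212,165), its trigger near (248,172), its tab near (180,160) and the caliper near (288,180). The spare lies at about (230,260).

```bash
python3 - <<'E'
from h import *
C={}
for n in("scene","top"):
    f=np.load(n+".npz"); P=cloud(f["d"],f["K"],f["T"]); C[n]=(P,f["im"])
    if n=="top":
        for (u,v) in [(180,160),(212,165),(248,172),(288,180),(170,180),(305,200),(230,260)]: print(u,v,P[v,u].round(4))
P,im=C["top"]
# board by yellow colour
h=cv2.cvtColor(im,cv2.COLOR_RGB2HSV); m=(h[...,0]>15)&(h[...,0]<35)&(h[...,1]>70)&(h[...,2]>120)
m2=m.copy(); m2[:140]=0; m2[212:]=0; m2[:,:150]=0; m2[:,330:]=0
q=P[m2]; q=q[(q[:,2]>.005)&(q[:,2]<.03)]; print("board n",len(q),q[:,2].mean())
r=cv2.minAreaRect(q[:,:2].astype(np.float32)*1000); print(r)
box=cv2.boxPoints(r); print(box)
for n in C:
    Q=C[n][0].reshape(-1,3); I=C[n][1].reshape(-1,3).astype(int)
    s=(Q[:,2]>.09)&(Q[:,2]<.14)&(np.hypot(Q[:,0]-.56,Q[:,1]-.06)<.17)
    k=Q[s]; print(n,len(k)); o=np.argsort(-k[:,1])
    for i in o[::max(1,len(o)//40)]: print(k[i].round(3),I[s][i])
E
```

```text
180 160 [0.6143 0.1979 0.0714]
212 165 [0.5928 0.1317 0.1245]
248 172 [0.5916 0.0692 0.0697]
288 180 [ 0.5727 -0.0051  0.0882]
170 180 [0.5862 0.2263 0.0165]
305 200 [ 0.546  -0.0432  0.0155]
230 260 [0.4269 0.1018 0.0663]
board n 1494 0.015457233494710135
((597.278076171875, 88.81922912597656), (284.9726867675781, 70.71710968017578), 81.98528289794922)
[[542.3984  -47.34539]
 [612.42474 -57.2053 ]
 [652.1578  224.98386]
 [582.1314  234.84375]]
scene 610
[0.597 0.143 0.096] [26 27 25]
[0.599 0.142 0.119] [40 37 40]
[0.609 0.141 0.114] [142 135 126]
[0.605 0.141 0.091] [30 27 25]
[0.594 0.14  0.091] [11 14 11]
[0.59  0.138 0.114] [14 16 21]
[0.591 0.136 0.097] [22 20 21]
[0.589 0.135 0.097] [14 12 14]
[0.59  0.133 0.115] [24 23 24]
[0.592 0.102 0.094] [62 63 66]
[0.592 0.1   0.098] [61 61 63]
[0.587 0.098 0.094] [49 46 49]
[0.436 0.097 0.103] [130 121 116]
[0.595 0.096 0.117] [63 66 64]
[0.434 0.095 0.098] [23 26 24]
[0.59  0.095 0.108] [55 56 57]
[0.427 0.095 0.113] [22 24 18]
[0.43  0.094 0.101] [20 18 17]
[0.588 0.094 0.097] [50 52 49]
[0.599 0.093 0.119] [103 104 106]
[0.432 0.093
[... 1332 characters left out ...]
47 0.118] [41 42 43]
[0.441 0.043 0.123] [75 76 78]
[0.435 0.041 0.118] [71 72 74]
[0.431 0.038 0.121] [32 32 32]
[ 0.572 -0.007  0.09 ] [219 220 225]
[ 0.593 -0.011  0.109] [159 133  51]
[ 0.582 -0.018  0.091] [219 221 226]
[ 0.559 -0.029  0.091] [47 48 48]
[ 0.561 -0.032  0.09 ] [83 84 86]
[ 0.559 -0.034  0.09 ] [88 90 91]
[ 0.563 -0.036  0.091] [89 91 92]
[ 0.6   -0.037  0.091] [78 78 79]
[ 0.578 -0.038  0.091] [90 92 94]
[ 0.572 -0.04   0.092] [84 86 88]
[ 0.573 -0.041  0.094] [82 82 82]
[ 0.6   -0.042  0.093] [85 87 90]
[ 0.594 -0.045  0.094] [91 88 82]
[ 0.473 -0.076  0.092] [61 62 64]
[ 0.473 -0.078  0.092] [81 83 85]
[ 0.478 -0.081  0.094] [87 89 91]
[ 0.487 -0.084  0.092] [88 88 88]
```

```bash
python3 -m handwheel '[[0.0854,[0.008,0.018,0.004],[0,0,0]],[0.0854,[0.016,0.035,0.005],[0,0,-2]],[0.0854,[0.016,0.035,0.005],[0,0,-2]],[0.0854,[0.016,0.035,0.005],[0,0,-2]],[0.0854,[0.016,0.035,0.005],[0,0,-2]],[0.0854,[0.016,0.035,0.005],[0,0,-2]],[0.0854,[0.016,0.035,0.005],[0,0,-2]],[0.0854,[0.016,0.035,0.005],[0,0,-2]],[0.0854,[0.016,0.035,0.005],[0,0,-2]],[0.0854,[0.016,0.035,0.005],[0,0,-2]],[0.0854,[0.016,0.035,0],[0,0,-2]],[0.0854,[0.016,0.035,0],[0,0,-2]]]' 30
python3 -m handwheel '[[0.0854,[0.016,0.035,0],[0,0,-2]],[0.0854,[0.016,0.035,0],[0,0,-2]],[0.0854,[0.016,0.035,0],[0,0,-2]],[0.0854,[0.016,0.035,0],[0,0,-2]],[0.0854,[0.016,0.035,0],[0,0,-2]],[0.0854,[0.016,0.035,0],[0,0,-1]],[0.0854,[0.016,0.035,0],[0,0,0]],[0.0854,[0.016,0.035,0],[0,0,0]],[0.0854,[0.011,0.027,0],[0,0,0]],[0.0854,[0,0,0],[0,0,0]]]'
python3 - <<'E'
from h import *
s=read_state(); print(s["time"],s["position"],s["tool_rot"],s["joints"],s["ft_force"])
p=vision.camera_params("wrist"); im,d=vision.camera("wrist"); K,T=np.array(p["K"]),np.array(p["T"])
print(T.round(3).tolist(),K[0,0]); np.savez("w1.npz",im=im,d=d,K=K,T=T); cv2.imwrite("pics/w1.png",im[...,::-1])
E
```

```text
time: 1.1
position: [0.4587, -0.1844, 0.2995]
tool_rot: [3.14, 0.078, 0.001]
ft_force: [0.1, -1.0, 0.8]
opening: 0.0853
grip_force: 0.0
time: 1.93
position: [0.5972, 0.1303, 0.2987]
tool_rot: [-3.128, 0.202, 0.001]
ft_force: [-0.5, 1.8, -0.7]
opening: 0.0857
grip_force: 0.0
1.9333 [0.59722964 0.13034835 0.29868937] [-3.12846017e+00  2.01506265e-01  1.25951751e-03] [ 0.10341218  0.31073712 -0.46832773  1.62120089  0.13954463  1.2423741
 -2.08989119] [-0.49069317  1.8325565  -0.73526365]
[[-0.128, 0.939, 0.319, 0.679], [-0.992, -0.119, -0.049, 0.118], [-0.008, -0.323, 0.947, 0.421], [0.0, 0.0, 0.0, 1.0]] 329.39374935694286
```

View pics/w1.png

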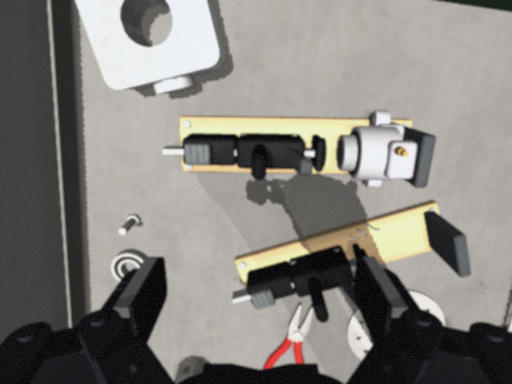

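The wrist view shows the loaded clamp along row 150: tab at (197,151), handle at (260,162), trigger at (305,165), caliper at (375,150). I'll fit its pose from this view and compare it with the top view.

```bash
python3 - <<'E'
from h import *
def board(P,im,zr=(.005,.025)):
    h=cv2.cvtColor(im,cv2.COLOR_RGB2HSV); m=(h[...,0]>12)&(h[...,0]<35)&(h[...,1]>60)&(h[...,2]>90)
    q=P[m]; q=q[(q[:,2]>zr[0])&(q[:,2]<zr[1])&(abs(q[:,0]-.597)<.085)&(q[:,0]>.53)&(abs(q[:,1]-.09)<.17)]
    e=lambda: None
    return q
for n in("top","w1","scene"):
    f=np.load(n+".npz"); P=cloud(f["d"],f["K"],f["T"]); q=board(P,f["im"])
    # drop the spare board: keep points by distance to line
    a=np.array([-.139,-.990]); b=np.array([.990,-.139]); c=np.array([.597,.089])
    l=(q[:,:2]-c)@b; q=q[abs(l)<.045]
    r=cv2.minAreaRect(q[:,:2].astype(np.float32)*1000); print(n,len(q),"z",q[:,2].mean().round(4),np.round(r[0],1),np.round(r[1],1),round(r[2],2))
    Q=P.reshape(-1,3); L=(Q[:,:2]-c)@b; X=(Q[:,:2]-c)@a; z=Q[:,2]
    def show(t,s):
        if s.sum()>4: print("  ",t,s.sum(),"X",np.percentile(X[s],[3,50,97]).round(4),"L",np.percentile(L[s],[3,50,97]).round(4),"z",np.percentile(z[s],[50,95]).round(4))
    near=(abs(L)<.035)
    show("handle",near&(z>.085)&(z<.14)&(X<-.02)&(X>-.08))
    show("handletop",near&(z>.118)&(z<.14)&(X<-.02)&(X>-.08))
    show("trig",near&(z>.085)&(z<.14)&(X>-.02)&(X<.03))
    show("trigtop",near&(z>.115)&(z<.14)&(X>-.02)&(X<.03))
    show("tab",near&(z>.062)&(z<.08)&(X<-.09)&(X>-.16))
    show("head58",near&(z>.053)&(z<.061)&(X>-.15)&(X<0))
    show("head66",near&(z>.061)&(z<.07)&(X>-.08)&(X<.03))
    show("jaw",near&(z>.04)&(z<.08)&(X>.012)&(X<.04))
    show("caliper",near&(z>.10)&(z<.115)&(X>.06))
E
```

```text
top 1776 z 0.0152 [597.1  87.7] [287.2  70.8] 81.93
   handle 151 X [-0.0495 -0.0405 -0.0353] L [-0.0123 -0.003   0.0102] z [0.1219 0.1264]
   handletop 104 X [-0.0496 -0.0419 -0.0356] L [-0.0113 -0.0006  0.0105] z [0.1239 0.1267]
   trig 89 X [-0.0091 -0.0006  0.007 ] L [-0.0084 -0.0026  0.0074] z [0.1199 0.1234]
   trigtop 61 X [-0.0043  0.0015  0.0073] L [-0.0081 -0.0005  0.0077] z [0.1212 0.1235]
   tab 198 X [-0.1224 -0.1091 -0.0964] L [-0.0111 -0.0007  0.0111] z [0.072  0.0748]
   head58 364 X [-0.1445 -0.0875 -0.0258] L [-0.0165 -0.0026  0.0153] z [0.0576 0.0602]
   head66 506 X [-0.0665 -0.0243  0.0269] L [-0.0164 -0.0044  0.0151] z [0.0662 0.0693]
   jaw 156 X [0.0141 0.0249 0.0316] L [-0.0173 -0.0018  0.0156] z [0.0675 0.0723]
   caliper 71 X [0.0978 0.4352 0.4568] L [-0.0336 -0.0228  0.0131] z [0.107  0.1137]
w1 2290 z 0.0132 [596.2  90.1] [284.   69.5] 81.92
   handle 450 X [-0.0497 -0.043  -0.0364] L [-0.0109  0.0031  0.0116] z [0.1216 0.1241]
   handletop 345 X [-0.0496 -0.043  -0.0365] L [-0.0116  0.0001  0.0105] z [0.1223 0.1243]
   trig 410 X [-0.0104 -0.0032  0.0062
[... 697 characters left out ...]
 0.1235]
   handletop 44 X [-0.0527 -0.0479 -0.0418] L [-0.013  -0.0052  0.0085] z [0.1223 0.1242]
   trig 106 X [-0.013  -0.0073  0.0018] L [-0.0111 -0.0066  0.0047] z [0.1062 0.1203]
   trigtop 30 X [-0.0079 -0.0027  0.0031] L [-0.0108 -0.0042  0.004 ] z [0.1189 0.1211]
   tab 123 X [-0.1274 -0.115  -0.101 ] L [-0.0145 -0.0076  0.0082] z [0.0703 0.0723]
   head58 289 X [-0.1436 -0.0863 -0.0075] L [-0.0191 -0.0128  0.0093] z [0.0561 0.0602]
   head66 293 X [-0.0697 -0.028   0.022 ] L [-0.0187 -0.0085  0.0115] z [0.0646 0.0689]
   jaw 119 X [0.013  0.0174 0.0277] L [-0.0199 -0.0095  0.0112] z [0.0582 0.0693]
   caliper 15 X [0.0941 0.4285 0.437 ] L [-0.0341 -0.025   0.0114] z [0.1056 0.1121]
```

```bash
python3 -m handwheel '[[0.0854,[0,0,0],[0,0,-0.6]]]'; python3 -c "
from h import *
s=read_state(); print(s['position'],s['joint_velocities'].round(3) if hasattr(s['joint_velocities'],'round') else s['joint_velocities'])"
```

```text
time: 2.07
position: [0.5969, 0.121, 0.2984]
tool_rot: [3.132, -0.235, -0.003]
ft_force: [0.5, -1.1, 0.2]
opening: 0.0852
grip_force: 0.0
[0.59690342 0.12098424 0.29835392] [ 0.017 -0.02   0.055  0.015 -0.001 -0.    -0.137]
```

```bash
python3 -m handwheel '[[0.0854,[0.002,-0.003,-0.02],[0,0,0]],[0.0854,[0.002,-0.003,-0.03],[0,0,0]],[0.0854,[0,0,-0.03],[0,0,0]],[0.0854,[0,0,-0.03],[0,0,0]],[0.0854,[0,0,-0.02],[0,0,0]],[0.0854,[0,0,-0.01],[0,0,0]],[0.0854,[0,0,0],[0,0,0]],[0.0854,[0,0,0],[0,0,0]]]'; python3 - <<'E'
from h import *
p=vision.camera_params("wrist"); im,d=vision.camera("wrist"); K,T=np.array(p["K"]),np.array(p["T"])
s=read_state(); r=cv2.Rodrigues(np.array(s["tool_rot"]))[0]; print(s["position"],np.degrees(np.arctan2(r[1,1],r[0,1])))
cv2.imwrite("pics/w2.png",im[...,::-1])
P=cloud(d,K,T);Q=P.reshape(-1,3); c=np.array([.597,.089]);a=np.array([-.1404,-.990]); b=np.array([.990,-.1404])
X=(Q[:,:2]-c)@a+.028; L=(Q[:,:2]-c)@b; z=Q[:,2]
for t,w in (("handle",(X<.007)&(X>-.04)&(z>.118)&(z<.13)),("trig",(X>.01)&(X<.05)&(z>.112)&(z<.13)),("tab",(X<-.065)&(X>-.11)&(z>.064)&(z<.08))):
    w&=abs(L)<.02
    if w.sum()>5: print(t,w.sum(),np.percentile(X[w],[3,50,97]).round(4),np.percentile(L[w],[3,50,97]).round(4),np.percentile(z[w],[50,95]).round(4))
E
```

```text
time: 2.73
position: [0.6016, 0.1132, 0.1595]
tool_rot: [3.132, -0.24, -0.0]
ft_force: [-0.5, -0.8, 0.7]
opening: 0.0856
grip_force: 0.0
[0.60250128 0.11394953 0.16074478] -98.7195342326132
handle 963 [-0.0216 -0.0145 -0.0086] [-0.0107  0.0009  0.0106] [0.1222 0.124 ]
trig 670 [0.0229 0.0282 0.0346] [-0.0078  0.0008  0.0074] [0.119  0.1211]
tab 1378 [-0.0948 -0.0813 -0.0689] [-0.011   0.0008  0.0107] [0.0706 0.072 ]
```

View pics/w2.png

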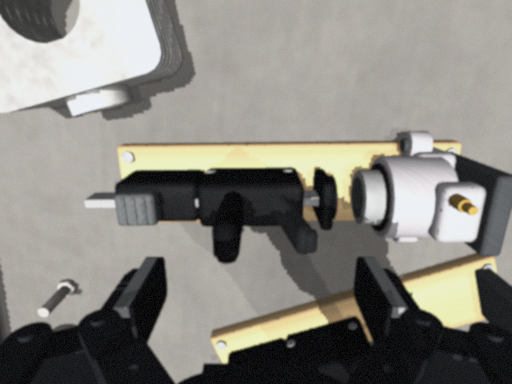

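The view shows handle (228,225) and trigger (303,225) between the open fingers (140,300) and (380,300), and the fit agrees within 1 mm. I'm descending to the grip height.

```bash
python3 -m handwheel '[[0.0854,[0,0,-0.015],[0,0,0.5]],[0.0854,[0,0,-0.015],[0,0,0]],[0.0854,[0,0,-0.013],[0,0,0]],[0.0854,[0,0,-0.01],[0,0,0]],[0.0854,[0,0.003,0],[0,0,0]],[0.0854,[0.0,0.003,0],[0,0,0]],[0.0854,[0,0,0],[0,0,0]],[0.0854,[0,0,0],[0,0,0]]]'
```

```text
time: 3.45
position: [0.6022, 0.1218, 0.1075]
tool_rot: [-3.133, 0.221, -0.003]
ft_force: [-0.5, 0.6, -0.2]
opening: 0.0852
grip_force: 0.0
```

```bash
for i in 1; do python3 -m handwheel '[[0.033,[0,0,0],[0,0,0]],[0.033,[0,0,0],[0,0,0]],[0.033,[0,0,0],[0,0,0]],[0.033,[0,0,0],[0,0,0]],[0.033,[0,0,0],[0,0,0]],[0.033,[0,0,0],[0,0,0]]]' 40; python3 -m handwheel '[[0.033,[0,0,0],[0,0,0]],[0.033,[0,0,0],[0,0,0]],[0.033,[0,0,0],[0,0,0]]]' ; done
```

```text
time: 3.95
position: [0.6028, 0.1206, 0.1082]
tool_rot: [3.133, -0.222, 0.005]
ft_force: [0.1, 0.6, 5.2]
opening: 0.0366
grip_force: 43.5
time: 4.2
position: [0.6028, 0.1205, 0.1082]
tool_rot: [3.133, -0.222, 0.005]
ft_force: [0.5, 0.5, 5.3]
opening: 0.0366
grip_force: 43.4
```

```bash
cat > jaw.py <<'E'
import sys
from h import *
p=vision.camera_params("wrist"); im,d=vision.camera("wrist"); K,T=np.array(p["K"]),np.array(p["T"])
s=read_state(); print("t",s["time"],s["position"],"open",s["opening"])
cv2.imwrite(f"pics/{sys.argv[1]}.png",im[...,::-1])
P=cloud(d,K,T);Q=P.reshape(-1,3); c=np.array([.597,.089]);a=np.array([-.1404,-.990]); b=np.array([.990,-.1404])
X=(Q[:,:2]-c)@a+.0287; L=(Q[:,:2]-c)@b; z=Q[:,2]
for t,w in (("trig",(X>.0)&(X<.05)&(z>.105)&(z<.13)),("jaw",(X>.043)&(X<.105)&(z>.055)&(z<.074)),("tab",(X<-.065)&(X>-.11)&(z>.055)&(z<.08)&(abs(L)<.009))):
    w&=abs(L)<.02
    if w.sum()>5: print(t,w.sum(),np.percentile(X[w],[2,50,98]).round(4),"z",np.percentile(z[w],[50,95]).round(4))
w=(X>.043)&(X<.1)&(z>.055)&(z<.076)&(abs(L)<.015)
h,e=np.histogram(X[w]*1000,np.arange(43,101,2)); print(dict(zip(e[:-1].astype(int).tolist(),h.tolist())))
E
python3 jaw.py w3; python3 -m handwheel '[[0.0854,[0,0,0],[0,0,0]],[0.0854,[0,0,0],[0,0,0]],[0.0854,[0,0,0],[0,0,0]],[0.0854,[0,0,0],[0,0,0]],[0.0854,[0,0,0],[0,0,0]],[0.0854,[0,0,0],[0,0,0]],[0.0854,[0,0,0],[0,0,0]]]'; python3 jaw.py w4
```

```text
t 4.25 [0.60278356 0.12051125 0.10819976] open 0.03644731489759637
trig 2897 [0.0027 0.0155 0.0281] z [0.1188 0.1271]
jaw 5057 [0.0498 0.0815 0.1025] z [0.0662 0.0727]
tab 2064 [-0.1073 -0.0787 -0.0659] z [0.0705 0.0719]
{43: 29, 45: 31, 47: 31, 49: 29, 51: 31, 53: 27, 55: 28, 57: 28, 59: 41, 61: 547, 63: 203, 65: 181, 67: 153, 69: 40, 71: 61, 73: 40, 75: 0, 77: 462, 79: 206, 81: 185, 83: 180, 85: 179, 87: 175, 89: 183, 91: 470, 93: 416, 95: 134, 97: 90}
time: 4.83
position: [0.6015, 0.1216, 0.1064]
tool_rot: [-3.133, 0.221, -0.001]
ft_force: [-0.4, 0.5, -0.1]
opening: 0.0853
grip_force: 0.0
t 4.8833 [0.60145999 0.1214662  0.1063994 ] open 0.08539397224904041
trig 3532 [0.0224 0.0388 0.0492] z [0.1185 0.1282]
jaw 4953 [0.0496 0.0826 0.1026] z [0.0662 0.0727]
tab 2114 [-0.1074 -0.0787 -0.0659] z [0.0705 0.0719]
{43: 30, 45: 28, 47: 32, 49: 31, 51: 32, 53: 29, 55: 391, 57: 226, 59: 165, 61: 167, 63: 125, 65: 13, 67: 100, 69: 3, 71: 0, 73: 0, 75: 0, 77: 498, 79: 198, 81: 191, 83: 181, 85: 184, 87: 177, 89: 188, 91: 482, 93: 427, 95: 132, 97: 99}
```

View pics/w4.png

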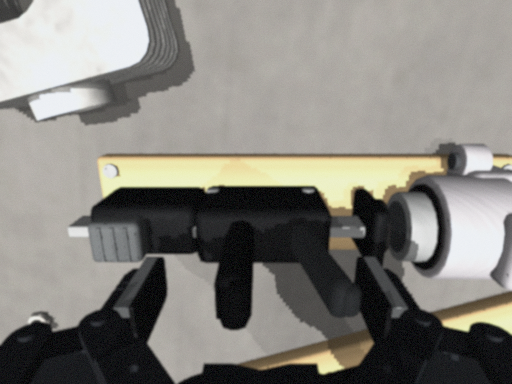

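The jaw has stepped to x≈55–56 mm and the ratchet is holding. The trigger is back free at (345,290), and the disc at (370,220) is next to the piston. I'll squeeze twice more.

```bash
python3 -m handwheel '[[0.033,[0,0,0],[0,0,0]],[0.033,[0,0,0],[0,0,0]],[0.033,[0,0,0],[0,0,0]],[0.033,[0,0,0],[0,0,0]],[0.033,[0,0,0],[0,0,0]],[0.033,[0,0,0],[0,0,0]],[0.033,[0,0,0],[0,0,0]],[0.033,[0,0,0],[0,0,0]],[0.033,[0,0,0],[0,0,0]]]' 50; python3 jaw.py w5;  python3 -m handwheel '[[0.0854,[0,0,0],[0,0,0]],[0.0854,[0,0,0],[0,0,0]],[0.0854,[0,0,0],[0,0,0]],[0.0854,[0,0,0],[0,0,0]],[0.0854,[0,0,0],[0,0,0]],[0.0854,[0,0,0],[0,0,0]],[0.0854,[0,0,0],[0,0,0]]]'; python3 jaw.py w6
python3 -m handwheel '[[0.033,[0,0,0],[0,0,0]],[0.033,[0,0,0],[0,0,0]],[0.033,[0,0,0],[0,0,0]],[0.033,[0,0,0],[0,0,0]],[0.033,[0,0,0],[0,0,0]],[0.033,[0,0,0],[0,0,0]],[0.033,[0,0,0],[0,0,0]],[0.033,[0,0,0],[0,0,0]],[0.033,[0,0,0],[0,0,0]]]' 50; python3 jaw.py w7;  python3 -m handwheel '[[0.0854,[0,0,0],[0,0,0]],[0.0854,[0,0,0],[0,0,0]],[0.0854,[0,0,0],[0,0,0]],[0.0854,[0,0,0],[0,0,0]],[0.0854,[0,0,0],[0,0,0]],[0.0854,[0,0,0],[0,0,0]],[0.0854,[0,0,0],[0,0,0]]]'; python3 jaw.py w8
```

```text
time: 5.63
position: [0.6025, 0.1207, 0.1078]
tool_rot: [3.132, -0.221, 0.004]
ft_force: [1.5, 0.4, 5.5]
opening: 0.0367
grip_force: 54.4
t 5.6833 [0.60255003 0.12060419 0.10782667] open 0.036175483525910074
trig 2916 [0.0026 0.0153 0.028 ] z [0.1188 0.127 ]
jaw 4473 [0.0488 0.0852 0.1029] z [0.0665 0.0729]
tab 1969 [-0.0947 -0.0775 -0.0659] z [0.0706 0.0719]
{43: 28, 45: 33, 47: 30, 49: 28, 51: 29, 53: 32, 55: 31, 57: 29, 59: 24, 61: 31, 63: 27, 65: 31, 67: 29, 69: 53, 71: 607, 73: 210, 75: 182, 77: 151, 79: 34, 81: 41, 83: 236, 85: 290, 87: 180, 89: 188, 91: 463, 93: 421, 95: 125, 97: 77}
time: 6.27
position: [0.6015, 0.1216, 0.1064]
tool_rot: [-3.133, 0.222, -0.001]
ft_force: [-0.2, -0.8, 0.1]
opening: 0.0857
grip_force: 0.0
t 6.3167 [0.60147638 0.12149485 0.10641834] open 0.08537799818267361
trig 3523 [0.0224 0.0388 0.0492] z [0.1185 0.1281]
jaw 4665 [0.049  0.0852 0.1028] z [0.0664 0.0728]
tab 2027 [-0.0959 -0.0778 -0.0658] z [0.0705 0.0719]
{43: 31, 45: 34, 47: 29, 49: 28, 51: 31, 53: 32, 55: 24, 57: 33, 59: 27, 61: 27, 63: 31, 65: 477, 67: 264, 69: 192, 71: 172, 73: 115, 75: 8
[... 577 characters left out ...]
 31, 75: 27, 77: 517, 79: 273, 81: 202, 83: 162, 85: 115, 87: 2, 89: 183, 91: 573, 93: 421, 95: 127, 97: 100}
time: 7.7
position: [0.6015, 0.1219, 0.1064]
tool_rot: [-3.133, 0.221, -0.001]
ft_force: [0.0, 0.2, 0.0]
opening: 0.0853
grip_force: 0.0
t 7.75 [0.60150342 0.12166581 0.10646221] open 0.08580814165636065
trig 3541 [0.0224 0.0385 0.0492] z [0.1185 0.1281]
jaw 4137 [0.0483 0.0879 0.1031] z [0.0667 0.073 ]
tab 1981 [-0.0948 -0.0778 -0.0658] z [0.0706 0.0719]
{43: 33, 45: 35, 47: 29, 49: 31, 51: 34, 53: 30, 55: 29, 57: 34, 59: 21, 61: 33, 63: 27, 65: 28, 67: 32, 69: 28, 71: 30, 73: 27, 75: 524, 77: 290, 79: 193, 81: 173, 83: 114, 85: 9, 87: 53, 89: 288, 91: 596, 93: 444, 95: 133, 97: 80}
```

View pics/w8.png

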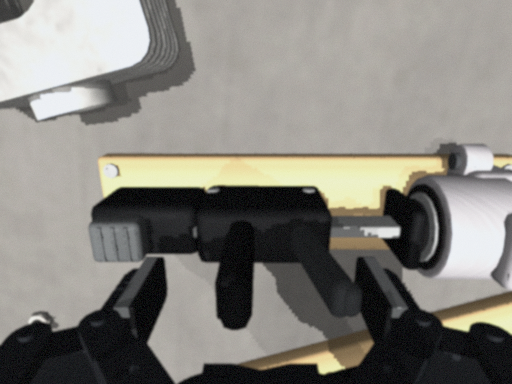

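The jaw is at about 29.5 mm of travel, and the disc at (408,230) is pushed up to the caliper body. A fourth squeeze should confirm the piston is home, with the trigger stopping short.

```bash
python3 -m handwheel '[[0.033,[0,0,0],[0,0,0]],[0.033,[0,0,0],[0,0,0]],[0.033,[0,0,0],[0,0,0]],[0.033,[0,0,0],[0,0,0]],[0.033,[0,0,0],[0,0,0]],[0.033,[0,0,0],[0,0,0]],[0.033,[0,0,0],[0,0,0]],[0.033,[0,0,0],[0,0,0]]]' 50; python3 jaw.py w9;  python3 -m handwheel '[[0.0854,[0,0,0],[0,0,0]],[0.0854,[0,0,0],[0,0,0]],[0.0854,[0,0,0],[0,0,0]],[0.0854,[0,0,0],[0,0,0]],[0.0854,[0,0,0],[0,0,0]],[0.0854,[0,0,0],[0,0,0]],[0.0854,[0,0,0],[0,0,0]]]'; python3 jaw.py w10
```

```text
time: 8.42
position: [0.6022, 0.1173, 0.1082]
tool_rot: [3.129, -0.225, 0.001]
ft_force: [-3.7, -4.8, 9.6]
opening: 0.0431
grip_force: 49.7
t 8.4667 [0.60215062 0.11728195 0.10815113] open 0.04338228661652844
trig 2875 [0.0113 0.0219 0.0347] z [0.1197 0.1277]
jaw 3781 [0.0484 0.0857 0.1032] z [0.067  0.0731]
tab 1968 [-0.0947 -0.0774 -0.0658] z [0.0706 0.0719]
{43: 34, 45: 24, 47: 29, 49: 27, 51: 31, 53: 29, 55: 27, 57: 29, 59: 30, 61: 30, 63: 22, 65: 29, 67: 29, 69: 27, 71: 27, 73: 30, 75: 30, 77: 419, 79: 316, 81: 199, 83: 182, 85: 122, 87: 2, 89: 131, 91: 584, 93: 406, 95: 121, 97: 85}
time: 9.05
position: [0.6015, 0.1221, 0.1066]
tool_rot: [-3.133, 0.22, -0.001]
ft_force: [0.3, 0.2, -0.1]
opening: 0.0853
grip_force: 0.0
t 9.1 [0.60152874 0.12177305 0.10654707] open 0.08530604692894357
trig 3532 [0.0224 0.0383 0.0492] z [0.1185 0.1282]
jaw 4122 [0.0485 0.0879 0.103 ] z [0.0665 0.0729]
tab 1991 [-0.0948 -0.0777 -0.0658] z [0.0706 0.0719]
{43: 34, 45: 27, 47: 31, 49: 34, 51: 30, 53: 29, 55: 33, 57: 36, 59: 32, 61: 27, 63: 32, 65: 27, 67: 26, 69: 39, 71: 28, 73: 22, 75: 531, 77: 279, 79: 191, 81: 185, 83: 101, 85: 4, 87: 57, 89: 300, 91: 574, 93: 432, 95: 132, 97: 88}
```

```bash
cat >> jaw.py <<'E'
xs=np.sort(X[w]*1000); h,e=np.histogram(xs,np.arange(43,101,.5)); i=np.argmax(h>60); print("edge",e[i],h[i-1:i+6])
E
python3 jaw.py w11 | tail -1; python3 -m handwheel '[[0.033,[0,0,0],[0,0,0]],[0.033,[0,0,0],[0,0,0]],[0.033,[0,0,0],[0,0,0]],[0.033,[0,0,0],[0,0,0]],[0.033,[0,0,0],[0,0,0]],[0.033,[0,0,0],[0,0,0]],[0.033,[0,0,0],[0,0,0]],[0.033,[0,0,0],[0,0,0]]]' 50; python3 jaw.py w12|tail -1; python3 -m handwheel '[[0.033,[0,0,0],[0,0,0]],[0.033,[0,0,0],[0,0,0]],[0.033,[0,0,0],[0,0,0]],[0.033,[0,0,0],[0,0,0]]]' 80;python3 jaw.py w13|tail -1;  python3 -m handwheel '[[0.0854,[0,0,0],[0,0,0]],[0.0854,[0,0,0],[0,0,0]],[0.0854,[0,0,0],[0,0,0]],[0.0854,[0,0,0],[0,0,0]],[0.0854,[0,0,0],[0,0,0]],[0.0854,[0,0,0],[0,0,0]],[0.0854,[0,0,0],[0,0,0]]]' 40; python3 jaw.py w14
```

```text
edge 76.0 [ 25 238 246 107  60  58  55]
time: 9.82
position: [0.6021, 0.1173, 0.1081]
tool_rot: [3.128, -0.225, 0.001]
ft_force: [-2.4, -5.7, 10.3]
opening: 0.0431
grip_force: 49.8
edge 78.0 [ 12  90 319 136  70  52  53]
time: 10.2
position: [0.6024, 0.1189, 0.1087]
tool_rot: [3.129, -0.222, 0.002]
ft_force: [-2.3, -1.7, 9.9]
opening: 0.0395
grip_force: 85.1
edge 78.5 [ 43 286 188  96  56  53  51]
time: 10.83
position: [0.6016, 0.1221, 0.1066]
tool_rot: [-3.133, 0.22, -0.001]
ft_force: [-0.3, 0.7, -0.2]
opening: 0.0854
grip_force: 0.0
t 10.8833 [0.60154235 0.12186174 0.10657049] open 0.08548921436680514
trig 3531 [0.0224 0.0382 0.0492] z [0.1186 0.1281]
jaw 4117 [0.0483 0.0876 0.1031] z [0.0666 0.073 ]
tab 1982 [-0.0948 -0.0776 -0.0659] z [0.0706 0.072 ]
{43: 36, 45: 28, 47: 28, 49: 36, 51: 30, 53: 33, 55: 35, 57: 22, 59: 29, 61: 31, 63: 31, 65: 29, 67: 31, 69: 33, 71: 31, 73: 29, 75: 520, 77: 286, 79: 197, 81: 167, 83: 115, 85: 7, 87: 56, 89: 298, 91: 573, 93: 437, 95: 127, 97: 79}
edge 76.0 [ 22 241 249 111  59  62  54]
```

The 80 N squeeze stopped the trigger at about 0.32 rad, so the piston is home. The trigger is released, so I'm going to the tab.

```bash
python3 -m handwheel '[[0.0854,[0,0,0.02],[0,0,0]],[0.0854,[0,0,0.03],[0,0,0]],[0.0854,[0,0,0.02],[0,0,0]],[0.0,[0.002,0.015,0],[0,0,0]],[0.0,[0.003,0.025,0],[0,0,0]],[0.0,[0.003,0.022,0],[0,0,0]],[0.0,[0.003,0.015,0],[0,0,0]],[0.0,[0,0,0],[0,0,0]],[0.0,[0,0,0],[0,0,0]],[0.0,[0,0,0],[0,0,0]]]' 20; python3 jaw.py w15
```

```text
time: 11.72
position: [0.6125, 0.1961, 0.1758]
tool_rot: [3.132, -0.224, -0.001]
ft_force: [-0.4, 0.2, -0.0]
opening: 0.0005
grip_force: 0.0
t 11.7667 [0.61261996 0.19539546 0.17575963] open 0.0001125342908048824
trig 918 [0.0218 0.0258 0.0347] z [0.1172 0.1209]
jaw 2398 [0.0488 0.0835 0.0999] z [0.0662 0.0727]
tab 1054 [-0.0998 -0.0827 -0.0659] z [0.0705 0.072 ]
{43: 17, 45: 17, 47: 16, 49: 18, 51: 16, 53: 16, 55: 17, 57: 17, 59: 16, 61: 14, 63: 18, 65: 13, 67: 15, 69: 16, 71: 18, 73: 14, 75: 383, 77: 184, 79: 107, 81: 104, 83: 46, 85: 2, 87: 12, 89: 152, 91: 377, 93: 280, 95: 76, 97: 54}
edge 76.0 [ 52 163 162  80  35  32  37]
```

View pics/w15.png

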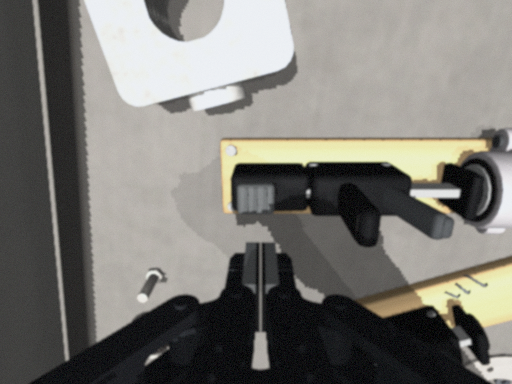

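Fingers (261,250) are lined up with the tab (255,197), only a few mm short in y. Descending.

```bash
python3 -m handwheel '[[0,[0,0.002,-0.02],[0,0,0]],[0,[0,0,-0.025],[0,0,0]],[0,[0,0,-0.02],[0,0,0]],[0,[0,0,-0.013],[0,0,0]],[0,[0,0,0],[0,0,0]],[0,[0,0,0],[0,0,0]],[0,[0,0,0],[0,0,0]]]';python3 -m handwheel '[[0,[0,0,-0.004],[0,0,0]],[0,[0,0,-0.004],[0,0,0]],[0,[0,0,-0.004],[0,0,0]],[0,[0,0,0],[0,0,0]],[0,[0,0,0],[0,0,0]],[0,[0,0,0],[0,0,0]]]'
```

```text
time: 12.35
position: [0.6135, 0.1996, 0.0995]
tool_rot: [-3.133, 0.224, -0.003]
ft_force: [-0.1, -0.3, -0.5]
opening: 0.0002
grip_force: 0.0
time: 12.85
position: [0.6135, 0.2002, 0.0873]
tool_rot: [-3.133, 0.222, -0.004]
ft_force: [1.1, -0.4, 3.1]
opening: 0.0003
grip_force: 1.6
```

```bash
python3 -m handwheel '[[0,[0,0,-0.003],[0,0,0]],[0,[0,0,-0.002],[0,0,0]],[0,[0,0,0],[0,0,0]],[0,[0,0,0],[0,0,0]],[0,[0,0,0],[0,0,0]],[0,[0,0,0],[0,0,0]],[0,[0,0,0],[0,0,0]],[0,[0,0,0],[0,0,0]],[0,[0,0,0],[0,0,0]],[0,[0,0,0],[0,0,0]],[0,[0,0,0],[0,0,0]],[0,[0,0,0],[0,0,0]]]'; python3 jaw.py w16
```

```text
time: 13.85
position: [0.6135, 0.2002, 0.0821]
tool_rot: [-3.133, 0.223, -0.004]
ft_force: [2.1, 0.5, 5.7]
opening: -0.0002
grip_force: 2.6
t 13.9 [0.61352021 0.20025469 0.08211681] open 7.49008239066974e-05
jaw 27 [0.0431 0.0437 0.0451] z [0.0555 0.0561]
tab 1252 [-0.1088 -0.0912 -0.0654] z [0.0607 0.0783]
{43: 26, 45: 1, 47: 0, 49: 0, 51: 0, 53: 0, 55: 0, 57: 0, 59: 0, 61: 0, 63: 0, 65: 0, 67: 0, 69: 0, 71: 0, 73: 0, 75: 0, 77: 0, 79: 0, 81: 0, 83: 0, 85: 0, 87: 0, 89: 0, 91: 0, 93: 0, 95: 0, 97: 0}
edge 43.0 []
```

```bash
python3 -m handwheel '[[0,[0,0,0],[0,0,0]],[0,[0,0,0],[0,0,0]],[0,[0,0,0],[0,0,0]],[0,[0,0,0],[0,0,0]],[0,[0,0,0],[0,0,0]],[0,[0,0,0.005],[0,0,0]],[0,[0,0,0.015],[0,0,0]],[0,[0,0,0.025],[0,0,0]],[0,[0,0,0.035],[0,0,0]],[0,[0,0,0.03],[0,0,0]],[0,[0,0,0],[0,0,0]],[0,[0,0,0],[0,0,0]]]'; python3 -m handwheel '[[0,[0,-0.01,0.02],[0,0,0]],[0,[0,-0.03,0.02],[0,0,0]],[0,[0,-0.03,0],[0,0,0]],[0,[0,-0.02,0],[0,0,0]],[0,[0,0,0],[0,0,0]],[0,[0,0,0],[0,0,0]],[0,[0,0,0],[0,0,0]]]'; python3 jaw.py w17
```

```text
time: 14.9
position: [0.6128, 0.2001, 0.1939]
tool_rot: [-3.133, 0.222, -0.004]
ft_force: [0.4, 0.6, 0.4]
opening: 0.0001
grip_force: 0.0
time: 15.48
position: [0.6108, 0.1105, 0.2296]
tool_rot: [-3.134, 0.222, 0.006]
ft_force: [0.2, 0.7, 0.3]
opening: -0.0002
grip_force: 0.0
t 15.5333 [0.61093987 0.11153514 0.22995209] open 0.0001349020572998553
trig 427 [0.022  0.0281 0.0354] z [0.1187 0.1211]
jaw 1115 [0.0464 0.0905 0.1035] z [0.0677 0.0731]
tab 782 [-0.1072 -0.08   -0.0657] z [0.0705 0.072 ]
{43: 11, 45: 13, 47: 124, 49: 72, 51: 72, 53: 69, 55: 31, 57: 59, 59: 14, 61: 0, 63: 0, 65: 0, 67: 0, 69: 0, 71: 0, 73: 0, 75: 0, 77: 0, 79: 0, 81: 0, 83: 0, 85: 0, 87: 0, 89: 88, 91: 150, 93: 109, 95: 39, 97: 31}
edge 90.5 [20 67 36 34 59 21 18]
```

View pics/w17.png

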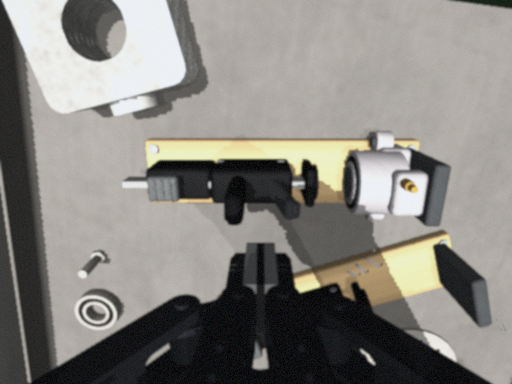

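The jaw disc is fully back (x=47 mm, at (310,183)), the piston is flush in the caliper (352,180), the tab is up and the trigger is free. The robot is clear, so I'm handing in.

```bash
python3 -c "
from cell import finish_job
print(finish_job())"
```

```text
the job is handed in; nothing more can be done
None
```

The piston is fully home, the trigger is free, the jaw has run all the way back on the release tab, the spare clamp was never touched, and I handed the job in at about 15.5 s of the 43 s allowed, after three driving squeezes plus two checking ones.

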